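# Check a frame corner with a try square

## Task

Pick up the braced try square by its red grip and check the inside corner of the clamped timber frame with it: press both of its outer edges at once flush against the two boards, with a light, steady pressure (about 9 N on each, never above 15 N on either) for a good second. Then lay the square down gently, flat in the middle of the cork mat, and let go; leave the other things where they stand.

Things in the scene. Friction and masses are not known exactly. Their poses are not given: they have to be found in the camera images.
- try_square: braced aluminium try square, loose, about 0.3 kg: an L lying flat, legs 110 mm long outside, 25 mm wide, 16 mm thick, joined by a dark diagonal brace with an upright red grip. Origin on the underside below the grip, z up. Its outer working edges are the planes x = +41 mm (y from -69 to +41) and y = +41 mm (x from -69 to +41)
- square_grip (a point): middle of the gripping part of the red grip, 42 mm above the underside of the square; axes as the square's. The grip is an upright tab 44 mm long, 16 mm thick, its top 59 mm above the underside; it stands along the diagonal from (+x,-y) to (-x,+y) of the square, so fingers close along the diagonal x = y
- fixture: corner fixture fixed to the bench: plywood base 9 mm thick (-70 to +112 mm in x and y), on it two timber boards meeting in an inside corner, open to -x and -y. Origin on the bench; a square turned alike with its origin above this one would just touch both faces, but each real face is shifted by up to 12 mm either way, differently every time: find it by touch. Faces are parallel to these axes
- stile_clamp: blue screw clamp and the far timber board it holds (along y from -66 to +75 mm, 22 mm thick, its top 48 mm above the bench). Origin and axes as the fixture's. The board's inner face looks to -x and stands at x = 41 mm, give or take 12 mm. Rubber behind it gives about 0.25 mm per newton (up to 12 mm)
- rail_clamp: blue screw clamp and the left timber board it holds (along x from -66 mm to the corner, 22 mm thick, top 46 mm above the bench). Origin and axes as the fixture's. The board's inner face looks to -y and stands at y = 41 mm, give or take 12 mm. It gives in the same way. While the square slides on one face, that face's friction adds to the force felt towards the other
- mat: square cork mat 130 x 130 mm, 4 mm thick, fixed to the bench; origin at the centre of its underside
- brass_weight: brass calibration weight, 32 mm across, 46 mm high, stands on the bench, origin at the centre of its underside; bystander
- moisture_tin: round grey aluminium tin, 61 mm across, 34 mm high, origin at the centre of its underside; bystander
- steel_cup: grey steel cup, 43 mm across, 50 mm high, origin at the centre of its underside; bystander
- tray_stack: tall fixed stack of trays with bowls right of the work, about 300 x 220 mm, its top 330 mm above the bench; origin under its middle; to be passed over or round
There are look-alikes about, which are no part of the job. There is more than one size of the try_square; the one meant has the size given above.

How it is judged:
On the way:
1. the held square presses on both boards at once with at least 3 N each, its edges parallel to the faces within 0.03 rad and level, for 0.8 s (contact force between try_square and stile_clamp above 3 N and contact force between try_square and rail_clamp above 3 N and contact force between the fingers and try_square above 1 N and angle between the x axis of try_square and the x axis of fixture, either way round below 0.03 rad and x of try_square in the frame of fixture above -0.02 m and y of try_square in the frame of fixture above -0.02 m and angle between try_square's own z axis and vertical below 0.05 rad), for 0.8 s.
At the end, for the whole second after the job is handed in: after the check the square lies flat and still on the cork mat, its grip within 25 mm of the middle of the mat, released (horizontal distance between try_square and mat below 0.025 m and z of try_square in the frame of mat between 0.001 and 0.008 m and angle between try_square's own z axis and vertical below 0.05 rad and linear speed of try_square below 0.02 m/s); the robot touches nothing.
It fails at once if the square presses on the far board with more than 15 N (contact force between try_square and stile_clamp above 15 N).
It fails at once if the square presses on the left board with more than 15 N (contact force between try_square and rail_clamp above 15 N).
It fails at once if the square is let go in the air (underside more than 25 mm above the bench and no finger on it) (height (world z) of try_square above 0.025 m and contact force between the fingers and try_square below 0.3 N).
It fails at once if a bystander is moved by more than 20 mm (distance of any of brass_weight, moisture_tin, steel_cup from where it was at the start of the episode above 0.02 m).
It also fails if it takes over 67 s, if anything falls off the work surface, if the arm or the gripper's body presses on something with over 40 N, if the wrist force passes 120 N, or if a joint passes its speed limit or range.

## Robot

A 7-joint arm with a two-finger parallel gripper is mounted at the origin on a cart in front of the work surface, level with it; the furniture and walls round the work are solid. World frame = base frame: x ahead of the robot, y to its left, z up, the work surface at z = 0. Lengths are in m, angles in rad, forces in N, time in s.
With the tool pointing down it reaches from about 0.4 to 0.9 m from the base axis. Payload 5.5 kg.
Tool frame: the origin (TCP) lies between the finger pads; the fingertips stand 11 mm ahead of it and the grasp point (between the pads) lies 8 mm behind it; z points along the fingers, y is the line along which they close (so a half turn about z gives the same grasp; the last joint's range is limited). The gripper opens to 85 mm and grips with 20 to 120 N. Pads are 22 mm wide; open, the fingers measure 114 mm over their backs; the gripper's body (76 mm by 85 mm) begins 54 mm behind the grasp point. The pads swing forward as they close: fully open they stand 13 mm farther back than shut.
Start: joints at [-1.081, 0.501, -0.427, 1.55, 0.221, 1.138, -0.21], TCP at [0.146, 0.633, 0.242] pointing down, gripper open.
Joint ranges: [-2.88, 2.88], [-0.31, 2.03], [-1.54, 1.56], [0.2, 2.42], [-1.41, 4.55], [0.19, 2.02], [-2.57, 2.57]. Speed limits (rad/s): [2.57, 2.57, 3.14, 3.14, 3.14, 3.14, 3.14].

## Interface

Orientations are given as a 3x3 rotation matrix whose columns are the frame's x, y, z axes.
In Python, from workcell import bot gives the robot as it stands.
- The arm moves only by the shell command python3 -m inch 'ROWS' [FORCE]. ROWS is text: rows parted by semicolons, each of 7 numbers parted by spaces: the turn, a rotation vector about the world's x, y, z as a fraction of full scale, then the shift along the world's x, y, z as a fraction of full scale, then the closure in counts, from 0 (fully open) to 255 (shut). In form: rx ry rz x y z fingers; .... A call has 1 to 20 rows; each row is the pose to reach, as a shift and turn from the pose commanded when the call began, turning the shorter way round; what a row does not reach only later rows make up. Full scale, the value 1, is 150 mm for a shift and 180 degrees for a turn. A row lasts 1/8 s, in which the tool goes at most 62.5 mm and 10.7 degrees, less where a joint would pass 70% of its speed; a pose out of reach is approached as far as the arm can. A call with a number of a shift or a turn outside -1 to 1 is refused whole. A call with a gripper value outside its range is refused whole. The fingers move at their own pace and stop on an object; FORCE is the grip in N (left out, the last holds). Time passes only in rows, so rows that repeat a pose let the fingers close. It gives the time, the measured TCP pose, the force, the opening and the grip force at its end, in the units of the state.
- bot.get_state(): the state, without advancing time (a new reading comes with each control period).
- bot.capture(name): name is "side" or "top"; returns a dict with "frame" (400x640x3 uint8, red, green, blue), "depth" (400x640 float32, m along the optical axis (not along the pixel's ray), 0 where there is no reading), "fov_y" (degrees; the focal length in pixels is half the picture's height over the tangent of half this angle, whatever the lens; pixels are square), "cx", "cy" (the principal point, pixels), "pose" (4x4, takes a point from camera to world coordinates). Camera axes: x right, y up, looking along -z (the intrinsics and any distortion apply to the point x, -y, -z); pixel columns grow to the right and rows downward; lengths in m; the calibration is good to about 2 mm. A picture is of the moment at which its call begins.
- bot.sign_off(): hands the job in; it is judged then, once.
The state is a dict: "t": time; "q": joint angles; "qvel": joint speeds; "joint_torque": joint torques, N m; "tool_pos": TCP position; "tool_rot": TCP orientation; "ft_force": force on the tool from outside, world axes, zero at the start; "ft_torque": the same for the moment, N m; "opening": finger opening in m; "grasp_force": force on a finger pad.
Only numpy, scipy, OpenCV 4.12 (cv2) and the standard library are available. Lean on these libraries where they do the work, as an engineer would, in place of code of your own. Each camera call takes 0.05 s, during which the arm holds its last target. There are 200 camera calls.

## Working session

There is one attempt and no reset: what is moved stays moved. The work goes in short steps, Python scripts to look and compute and a shell command to move; the robot and the scene stay as the last step left them, time stands still between calls to the robot, and variables do not carry over. Pictures are saved under pics/ and viewed, at most 11 in all, crops included, and the job is handed in when it is done.

```bash
mkdir -p pics; cat > h.py <<'E'
import numpy as np,cv2
from workcell import bot
def cap(n,save=None):
    c=bot.capture(n)
    if save: cv2.imwrite(f'pics/{save}.png',c['frame'][:,:,::-1])
    np.savez(f'{n}.npz',**c); return c
def pt(c,u,v,z=None):
    f=200/np.tan(np.radians(float(c['fov_y']))/2)
    r=np.array([(u-c['cx'])/f,-(v-c['cy'])/f,-1.]); P=c['pose']
    if z is None: return P[:3,:3]@(r*c['depth'][int(v),int(u)])+P[:3,3]
    d=P[:3,:3]@r; return P[:3,3]+d*(z-P[2,3])/d[2]
E
python3 - <<'E'
from h import *
for n in('top','side'):
    c=cap(n,n+'0'); print(n,[k for k in c],c['fov_y'],c['cx'],c['cy'],c['pose'].round(3).tolist())
s=bot.get_state();print({k:np.round(v,3).tolist() for k,v in s.items()})
E
```

```text
top ['frame', 'depth', 'fov_y', 'cx', 'cy', 'pose'] 56.82130366348781 321.99919361739205 202.62917557214467 [[-0.012, 0.999, -0.046, 0.544], [-1.0, -0.012, -0.002, -0.092], [-0.003, 0.045, 0.999, 1.333], [0.0, 0.0, 0.0, 1.0]]
side ['frame', 'depth', 'fov_y', 'cx', 'cy', 'pose'] 47.714256292724244 327.03043898367065 194.33054956239835 [[-0.966, -0.201, 0.165, 0.82], [0.26, -0.744, 0.616, 0.699], [-0.001, 0.637, 0.771, 1.017], [0.0, 0.0, 0.0, 1.0]]
{'t': 0.1, 'q': [-1.081, 0.502, -0.427, 1.551, 0.221, 1.138, -0.21], 'qvel': [0.001, -0.002, 0.0, -0.001, -0.001, 0.0, -0.002], 'joint_torque': [-0.01, -57.083, -5.838, -28.176, 0.011, 0.006, -0.0], 'tool_pos': [0.146, 0.633, 0.241], 'tool_rot': [[-0.974, 0.225, -0.0], [0.225, 0.974, -0.002], [0.0, -0.002, -1.0]], 'ft_force': [0.021, -0.57, 0.312], 'ft_torque': [0.016, 0.037, 0.012], 'grasp_force': 0.0, 'opening': 0.085}
```

View pics/top0.png

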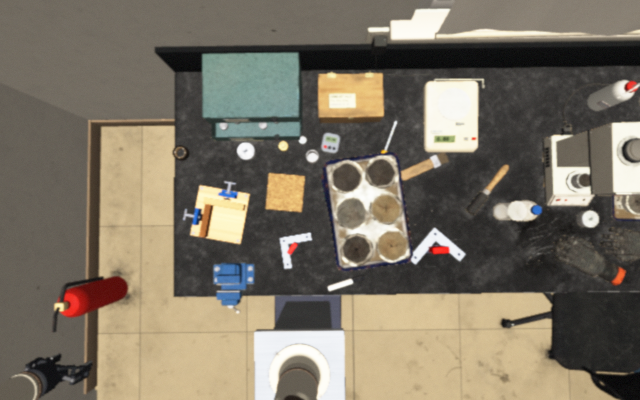

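View pics/side0.png

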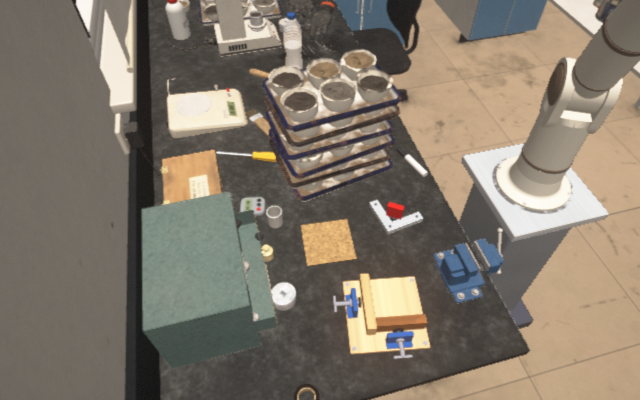

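```bash
python3 - <<'E'
from h import *
c=dict(np.load('top.npz')); f=c['frame'][:,:,::-1]
a=cv2.resize(f[165:285,175:325],(750,600),interpolation=cv2.INTER_CUBIC);cv2.imwrite('pics/a.png',a)
b=cv2.resize(f[215:275,400:475],(750,600),interpolation=cv2.INTER_CUBIC);cv2.imwrite('pics/b.png',b)
for u,v in[(280,238),(311,235),(286,268),(435,229),(411,262),(465,258),(286,192)]:print(u,v,pt(c,u,v,.016).round(3),pt(c,u,v).round(3))
E
```

```text
280 238 [0.48  0.062 0.016] [0.48  0.062 0.017]
311 235 [ 0.489 -0.048  0.016] [ 0.489 -0.048 -0.003]
286 268 [0.374 0.041 0.016] [ 0.372  0.043 -0.003]
435 229 [ 0.505 -0.489  0.016] [ 0.505 -0.488  0.018]
411 262 [ 0.39  -0.401  0.016] [ 0.388 -0.405 -0.003]
465 258 [ 0.402 -0.592  0.016] [ 0.401 -0.596  0.006]
286 192 [0.644 0.039 0.016] [0.644 0.04  0.006]
```

View pics/a.png

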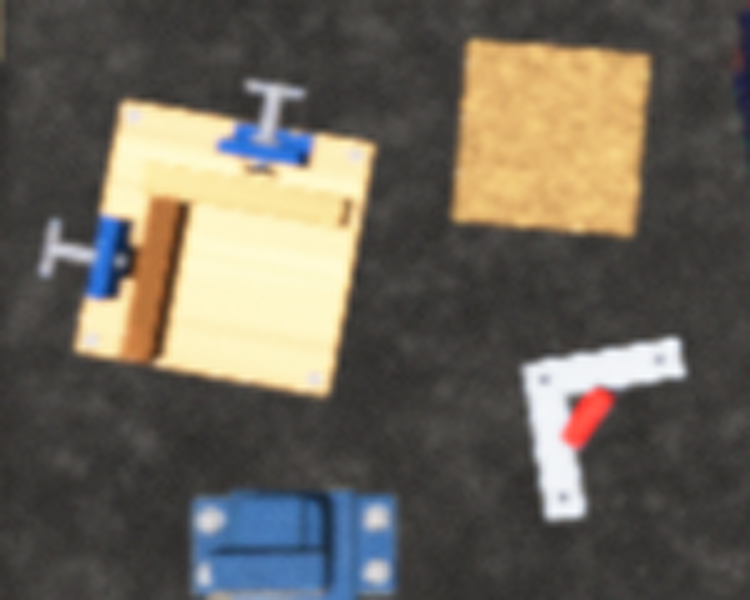

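View pics/b.png

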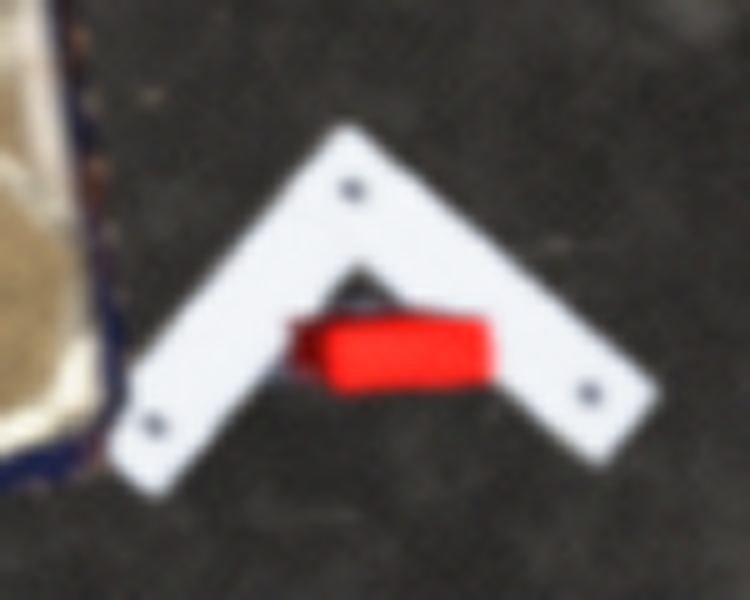

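```bash
cat > m.py <<'E'
from h import *
c=dict(np.load('top.npz'))
def fit(name,px,model,z):
    W=np.array([pt(c,(x+.5)/5-.5+175,(y+.5)/5-.5+165,z)[:2] for x,y in px]);M=np.array(model)/1000.
    w=W-W.mean(0);m=M-M.mean(0);a=np.arctan2((m[:,0]*w[:,1]-m[:,1]*w[:,0]).sum(),(m*w).sum())
    R=np.array([[np.cos(a),-np.sin(a)],[np.sin(a),np.cos(a)]]);t=W.mean(0)-R@M.mean(0)
    print(name,'o',t.round(4),'yaw',a.round(4),'res mm',((W-(M@R.T+t))*1000).round(1).tolist(),'scale',((w**2).sum()/(m**2).sum())**.5)
    return t,a
sq=fit('square',[(523,367),(680,338),(687,376),(547,521),(585,517)],[(41,41),(41,-69),(16,-69),(-69,41),(-69,16)],.016)
fx=fit('fixture',[(123,100),(375,145),(330,397),(76,352)],[(112,112),(112,-70),(-70,-70),(-70,112)],.009)
mt=fit('mat',[(468,38),(651,54),(634,236),(452,221)],[(65,65),(65,-65),(-65,-65),(-65,65)],.004)
E
python3 - <<'E'
from m import *
print('grip top px mean', pt(c,(587+.5)/5-.5+175,(418+.5)/5-.5+165,.059), pt(c,(587)/5+175,(418)/5+165))
for x,y in[(160,270),(250,190),(280,270),(305,192),(140,350),(340,190)]:
  print('board',x,y,pt(c,x/5+175,y/5+165).round(4))
# inner faces: board top edges
R=lambda a:np.array([[np.cos(a),-np.sin(a)],[np.sin(a),np.cos(a)]])
for n,x,y,z in[('rail',172,280,.046),('rail',157,360,.046),('stile',265,213,.048),('stile',340,225,.048)]:
  p=pt(c,(x+.5)/5-.5+175,(y+.5)/5-.5+165,z)[:2];print(n,((p-fx[0])@R(fx[1])*1000).round(1))
for n in('side','top'):
  k=np.load(n+'.npz');u,v=((360,290) if n=='side' else (212,202)); 
E
```

```text
square o [0.4461 0.0163] yaw 0.1503 res mm [[-0.4, 1.7], [2.3, -1.2], [0.1, -2.2], [-0.4, 2.0], [-1.7, -0.2]] scale 1.0241340283498799
fixture o [0.5428 0.261 ] yaw -0.1843 res mm [[1.2, 1.4], [-0.1, -0.9], [-1.0, -1.5], [-0.1, 1.1]] scale 1.010086234667107
mat o [0.6445 0.0446] yaw -0.0975 res mm [[1.5, 1.2], [0.8, -1.5], [-1.0, -0.6], [-1.3, 0.8]] scale 1.0169448532565288
grip top px mean [0.4468003  0.01591794 0.059     ] [0.44537157 0.01460755 0.05839885]
board 160 270 [0.5505 0.313  0.0428]
board 250 190 [0.6053 0.2482 0.0501]
board 280 270 [0.5497 0.2382 0.0066]
board 305 192 [0.6034 0.2098 0.0507]
board 140 350 [0.4953 0.325  0.0486]
board 340 190 [0.6062 0.1936 0.0133]
rail [-6.  43.7]
rail [-62.3  43.7]
stile [ 51.  -12.1]
stile [ 51.7 -65.1]
```

```bash
python3 - <<'E'
from h import *
s=dict(np.load('side.npz'))
f=s['frame'][:,:,::-1]
cv2.imwrite('pics/s1.png',cv2.resize(f[260:360,325:450],(750,600),interpolation=cv2.INTER_CUBIC))
E
```

```text
(no output)
```

View pics/s1.png

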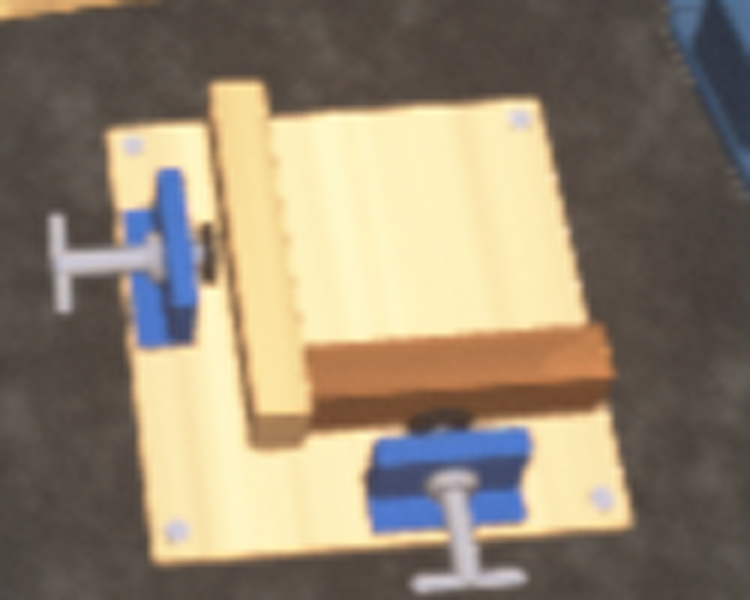

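The braced square with 110 mm legs is the left one (top view about 295,250; residual ≤2.3 mm). The right one (438,248) has legs of roughly 150 mm, so it's the decoy. Fixture yaw is −0.184 and the boards read plausibly. Now moving over the grip with a −0.408 rad turn.

```bash
python3 -m inch '0 0 -0.033 0.13 -0.27 0 0; 0 0 -0.066 0.26 -0.54 0 0; 0 0 -0.1 0.4 -0.82 0 0' 40; python3 -m inch '0 0 -0.03 0.13 -0.27 0 0; 0 0 -0.03 0.26 -0.54 0 0; 0 0 -0.03 0.4 -0.82 0 0'
```

```text
t: 0.48
tool_pos: [0.2064, 0.5088, 0.2417]
tool_rot: [[-0.856, 0.518, -0.0], [0.518, 0.856, -0.001], [0.0, -0.001, -1.0]]
ft_force: [0.5, 0.4, 0.5]
opening: 0.0854
grasp_force: 0.0
t: 0.85
tool_pos: [0.2664, 0.3858, 0.2421]
tool_rot: [[-0.805, 0.593, -0.0], [0.593, 0.805, -0.0], [0.0, -0.0, -1.0]]
ft_force: [0.8, 0.2, 0.1]
opening: 0.0852
grasp_force: 0.0
```

```bash
python3 -m inch '0 0 0 0.13 -0.27 0 0; 0 0 0 0.26 -0.54 0 0; 0 0 0 0.4 -0.82 0 0';python3 -m inch '0 0 0 0.13 -0.27 0 0; 0 0 0 0.26 -0.54 0 0; 0 0 0 0.4 -0.82 0 0';python3 -m inch '0 0 0 0.13 -0.27 0 0; 0 0 0 0.26 -0.54 -0.2 0; 0 0 0 0.4 -0.82 -0.7 0; 0 0 0 0.4 -0.82 -0.8 0;0 0 0 0.4 -0.82 -0.8 0'
python3 - <<'E'
from h import *
c=cap('top','t1'); s=bot.get_state();print(s['tool_pos'],np.arctan2(s['tool_rot'][1,1],s['tool_rot'][0,1]),s['ft_force'])
k=cap('side'); f=k['frame'][:,:,::-1]
cv2.imwrite('pics/s2.png',cv2.resize(f[140:260,330:480],(750,600),interpolation=cv2.INTER_CUBIC))
E
```

```text
t: 1.23
tool_pos: [0.3264, 0.2629, 0.2422]
tool_rot: [[-0.805, 0.593, -0.0], [0.593, 0.805, -0.0], [0.0, -0.0, -1.0]]
ft_force: [1.3, 0.5, -0.9]
opening: 0.0855
grasp_force: 0.0
t: 1.6
tool_pos: [0.3863, 0.14, 0.2422]
tool_rot: [[-0.805, 0.593, -0.0], [0.593, 0.805, 0.0], [0.0, 0.0, -1.0]]
ft_force: [0.2, 1.2, -0.3]
opening: 0.0854
grasp_force: 0.0
t: 2.22
tool_pos: [0.4436, 0.0171, 0.1199]
tool_rot: [[-0.804, 0.595, -0.007], [0.595, 0.804, -0.001], [0.005, -0.005, -1.0]]
ft_force: [0.2, -0.1, 0.4]
opening: 0.085
grasp_force: 0.0
[0.44489765 0.0182413  0.12157463] 0.9346794815191629 [0.96496368 0.70831284 0.51042386]
```

View pics/s2.png

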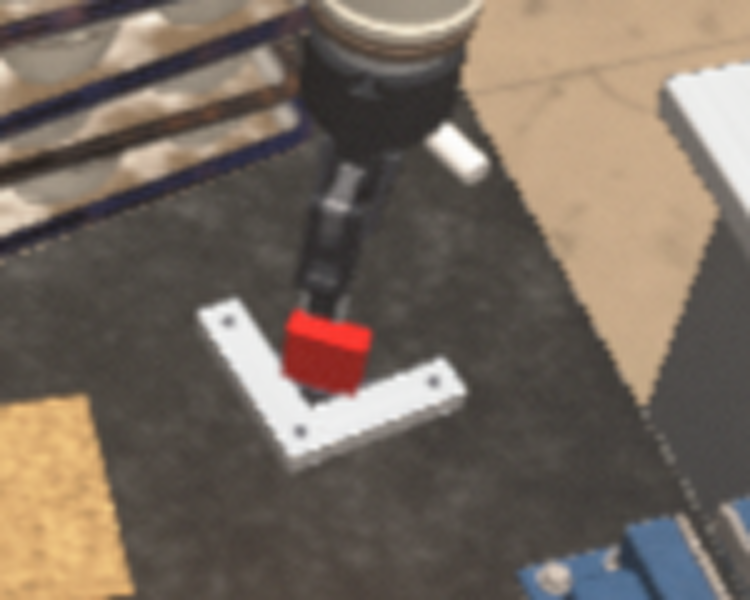

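```bash
python3 -m inch '0 0 0 0.005 -0.01 -0.2 0; 0 0 0 0.01 -0.01 -0.4 0; 0 0 0 0.01 -0.01 -0.55 0;0 0 0 0.01 -0.01 -0.585 0;0 0 0 0.01 -0.01 -0.585 0;0 0 0 0.01 -0.01 -0.585 100;0 0 0 0.01 -0.01 -0.585 180;0 0 0 0.01 -0.01 -0.585 255;0 0 0 0.01 -0.01 -0.585 255;0 0 0 0.01 -0.01 -0.585 255;0 0 0 0.01 -0.01 -0.585 255;0 0 0 0.01 -0.01 -0.585 255' 60
```

```text
t: 3.82
tool_pos: [0.4479, 0.0169, 0.0348]
tool_rot: [[-0.805, 0.593, 0.0], [0.593, 0.805, 0.0], [-0.0, 0.0, -1.0]]
ft_force: [0.1, 1.3, 5.2]
opening: 0.0152
grasp_force: 58.5
```

```bash
python3 -m inch '0 0 0 0 0 0.1 255;0 0 0 0 0 0.3 255;0 0 -0.02 0.05 0.1 0.6 255;0 0 -0.04 0.1 0.3 0.67 255;0 0 -0.06 0.2 0.5 0.67 255;0 0 -0.08 0.25 0.7 0.67 255;0 0 -0.09 0.27 0.78 0.67 255';python3 -m inch '0 0 -0.01 0.1 0.26 0 255;0 0 -0.0166 0.2 0.5 0 255;0 0 -0.0166 0.27 0.72 0 255;0 0 -0.0166 0.27 0.784 0 255;0 0 -0.0166 0.27 0.784 0 255;0 0 -0.0166 0.27 0.784 0 255'
python3 - <<'E'
from h import *
c=cap('top'); s=bot.get_state();print(s['t'],s['tool_pos'],np.arctan2(s['tool_rot'][1,1],s['tool_rot'][0,1]),s['ft_force'],s['opening'])
f=c['frame'][:,:,::-1];g=cap('side')['frame'][:,:,::-1]
cv2.imwrite('pics/t3.png',np.hstack([cv2.resize(f[160:260,170:270],(400,400),interpolation=cv2.INTER_CUBIC),cv2.resize(g[230:360,320:450],(400,400),interpolation=cv2.INTER_CUBIC)]))
E
```

```text
t: 4.7
tool_pos: [0.4879, 0.1361, 0.1354]
tool_rot: [[-0.608, 0.794, -0.0], [0.794, 0.608, 0.001], [0.001, 0.0, -1.0]]
ft_force: [-0.2, -0.6, -4.2]
opening: 0.0154
grasp_force: 59.2
t: 5.45
tool_pos: [0.5282, 0.2495, 0.1349]
tool_rot: [[-0.564, 0.826, -0.001], [0.826, 0.564, -0.001], [-0.001, -0.002, -1.0]]
ft_force: [-0.3, -0.2, -2.6]
opening: 0.0154
grasp_force: 59.5
5.5 [0.52839394 0.24948897 0.13499971] 0.5987167750371286 [ 0.11759426  0.2542963  -2.9119558 ] 0.015102836423507099
```

View pics/t3.png

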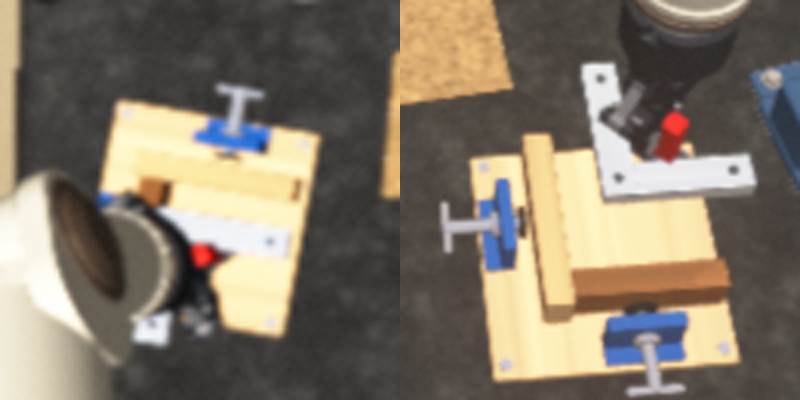

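The square is held level, parallel to the boards and clear of both. Lowering it to about 3–4 mm above the base.

```bash
python3 -m inch '0 0 0 0 0 -0.15 255;0 0 0 0 0 -0.35 255;0 0 0 0 0 -0.48 255;0 0 0 0 0 -0.54 255;0 0 0 0 0 -0.58 255;0 0 0 0 0 -0.58 255;0 0 0 0 0 -0.58 255'; cat > fs.py <<'E'
from h import *
s=bot.get_state();R=np.array([[.983,-.1833],[.1833,.983]]);
print(s['t'],'fix xy mm',((s['tool_pos'][:2]-[.5428,.261])@R*1000).round(2),'z',s['tool_pos'][2].round(4),'yaw',(np.arctan2(s['tool_rot'][1,1],s['tool_rot'][0,1])-.7854).round(4),'F',(s['ft_force'][:2]@R).round(2),s['ft_force'][2].round(2),'T',s['ft_torque'].round(2))
E
sed -i 's/\[\[.983,-.1833\],\[.1833,.983\]\]/[[.983,.1833],[-.1833,.983]]/' fs.py; python3 fs.py
```

```text
t: 6.42
tool_pos: [0.5292, 0.2518, 0.0488]
tool_rot: [[-0.565, 0.825, 0.001], [0.825, 0.565, 0.001], [-0.0, 0.001, -1.0]]
ft_force: [-0.0, 0.2, -3.8]
opening: 0.0153
grasp_force: 59.3
6.425 fix xy mm [-11.65 -11.55] z 0.0488 yaw -0.1846 F [-0.06  0.16] -3.79 T [-0.01  0.02  0.  ]
```

```bash
python3 -m inch '0 0 0 0.015 0.006 0 255;0 0 0 0.03 0.012 0 255;0 0 0 0.045 0.018 0 255;0 0 0 0.0585 0.023 0 255;0 0 0 0.0585 0.023 0 255;0 0 0 0.0585 0.023 0 255'>/dev/null; python3 fs.py
python3 -m inch '0 0 0 0.001 0.0065 0 255;0 0 0 0.0024 0.0131 0 255;0 0 0 0.0024 0.0131 0 255;0 0 0 0.0024 0.0131 0 255'>/dev/null; python3 fs.py
```

```text
7.175 fix xy mm [-4.32 -7.04] z 0.048 yaw -0.1846 F [-0.13 -0.14] -2.06 T [-0.02  0.07 -0.  ]
7.675 fix xy mm [-4.23 -5.  ] z 0.048 yaw -0.1847 F [ 0.22 -0.32] -3.89 T [-0.01 -0.    0.03]
```

```bash
echo "import sys; sys.exit(int(np.abs(s['ft_force'][:2]@R).max()>1.8))" >> fs.py
python3 -m inch '0 0 0 0.0012 0.0065 0 255;0 0 0 0.0012 0.0065 0 255;0 0 0 0.0012 0.0065 0 255'>/dev/null; python3 fs.py && python3 -m inch '0 0 0 0.0012 0.0065 0 255;0 0 0 0.0012 0.0065 0 255;0 0 0 0.0012 0.0065 0 255'>/dev/null && python3 fs.py && python3 -m inch '0 0 0 0.0012 0.0065 0 255;0 0 0 0.0012 0.0065 0 255;0 0 0 0.0012 0.0065 0 255'>/dev/null && python3 fs.py && python3 -m inch '0 0 0 0.0012 0.0065 0 255;0 0 0 0.0012 0.0065 0 255;0 0 0 0.0012 0.0065 0 255'>/dev/null && python3 fs.py && python3 -m inch '0 0 0 0.0012 0.0065 0 255;0 0 0 0.0012 0.0065 0 255;0 0 0 0.0012 0.0065 0 255'>/dev/null && python3 fs.py && python3 -m inch '0 0 0 0.0012 0.0065 0 255;0 0 0 0.0012 0.0065 0 255;0 0 0 0.0012 0.0065 0 255'>/dev/null && python3 fs.py
```

```text
8.05 fix xy mm [-4.21 -3.98] z 0.0481 yaw -0.1846 F [-0.59  0.1 ] -3.08 T [ 0.    0.   -0.01]
8.425 fix xy mm [-4.22 -2.98] z 0.0481 yaw -0.1846 F [0.34 0.06] -3.46 T [0.01 0.05 0.03]
8.8 fix xy mm [-4.21 -2.  ] z 0.0481 yaw -0.1847 F [-0.63 -0.59] -3.2 T [-0.01 -0.02  0.02]
9.175 fix xy mm [-4.22 -1.01] z 0.0481 yaw -0.1847 F [ 0.47 -0.08] -3.06 T [-0.02 -0.04 -0.03]
9.55 fix xy mm [-4.22  0.  ] z 0.0481 yaw -0.1846 F [ 0.3  -0.49] -2.73 T [-0.03 -0.    0.05]
9.925 fix xy mm [-4.21  1.01] z 0.0481 yaw -0.1846 F [-0.9  -0.89] -2.73 T [ 0.01 -0.01  0.03]
```

```bash

python3 -m inch '0 0 0 0.0012 0.0065 0 255;0 0 0 0.0012 0.0065 0 255;0 0 0 0.0012 0.0065 0 255'>/dev/null; python3 fs.py && python3 -m inch '0 0 0 0.0012 0.0065 0 255;0 0 0 0.0012 0.0065 0 255;0 0 0 0.0012 0.0065 0 255'>/dev/null && python3 fs.py && python3 -m inch '0 0 0 0.0012 0.0065 0 255;0 0 0 0.0012 0.0065 0 255;0 0 0 0.0012 0.0065 0 255'>/dev/null && python3 fs.py && python3 -m inch '0 0 0 0.0012 0.0065 0 255;0 0 0 0.0012 0.0065 0 255;0 0 0 0.0012 0.0065 0 255'>/dev/null && python3 fs.py && python3 -m inch '0 0 0 0.0012 0.0065 0 255;0 0 0 0.0012 0.0065 0 255;0 0 0 0.0012 0.0065 0 255'>/dev/null && python3 fs.py && python3 -m inch '0 0 0 0.0012 0.0065 0 255;0 0 0 0.0012 0.0065 0 255;0 0 0 0.0012 0.0065 0 255'>/dev/null && python3 fs.py
```

```text
10.3 fix xy mm [-4.22  1.98] z 0.0481 yaw -0.1846 F [-0.48 -0.52] -4.06 T [-0.01 -0.03  0.  ]
10.675 fix xy mm [-4.21  2.96] z 0.0481 yaw -0.1847 F [-0.23  0.01] -3.11 T [-0.05 -0.02 -0.05]
11.05 fix xy mm [-4.26  3.97] z 0.048 yaw -0.1846 F [-0.13 -0.01] -2.93 T [-0.01  0.04 -0.01]
11.425 fix xy mm [-4.27  4.97] z 0.048 yaw -0.1846 F [ 0.37 -0.57] -2.77 T [0.01 0.03 0.01]
11.8 fix xy mm [-4.23  5.93] z 0.048 yaw -0.1846 F [ 0.   -0.37] -3.22 T [-0.01 -0.01 -0.  ]
12.175 fix xy mm [-4.25  6.91] z 0.048 yaw -0.1846 F [-0.68 -0.28] -3.68 T [-0.05  0.02 -0.02]
```

```bash

python3 -m inch '0 0 0 0.0012 0.0065 0 255;0 0 0 0.0012 0.0065 0 255;0 0 0 0.0012 0.0065 0 255'>/dev/null; python3 fs.py && python3 -m inch '0 0 0 0.0012 0.0065 0 255;0 0 0 0.0012 0.0065 0 255;0 0 0 0.0012 0.0065 0 255'>/dev/null && python3 fs.py && python3 -m inch '0 0 0 0.0012 0.0065 0 255;0 0 0 0.0012 0.0065 0 255;0 0 0 0.0012 0.0065 0 255'>/dev/null && python3 fs.py && python3 -m inch '0 0 0 0.0012 0.0065 0 255;0 0 0 0.0012 0.0065 0 255;0 0 0 0.0012 0.0065 0 255'>/dev/null && python3 fs.py && python3 -m inch '0 0 0 0.0012 0.0065 0 255;0 0 0 0.0012 0.0065 0 255;0 0 0 0.0012 0.0065 0 255'>/dev/null && python3 fs.py
python3 - <<'E'
from h import *
f=cap('top')['frame'][:,:,::-1];g=cap('side')['frame'][:,:,::-1]
cv2.imwrite('pics/t4.png',np.hstack([cv2.resize(f[160:260,170:270],(400,400),interpolation=cv2.INTER_CUBIC),cv2.resize(g[250:350,330:430],(400,400),interpolation=cv2.INTER_CUBIC)]))
E
```

```text
12.55 fix xy mm [-4.2   7.82] z 0.0481 yaw -0.1847 F [ 0.63 -0.92] -3.12 T [-0.16  0.05 -0.03]
12.925 fix xy mm [-4.23  8.37] z 0.048 yaw -0.1851 F [ 0.44 -2.15] -2.83 T [-0.53  0.2  -0.13]
```

View pics/t4.png

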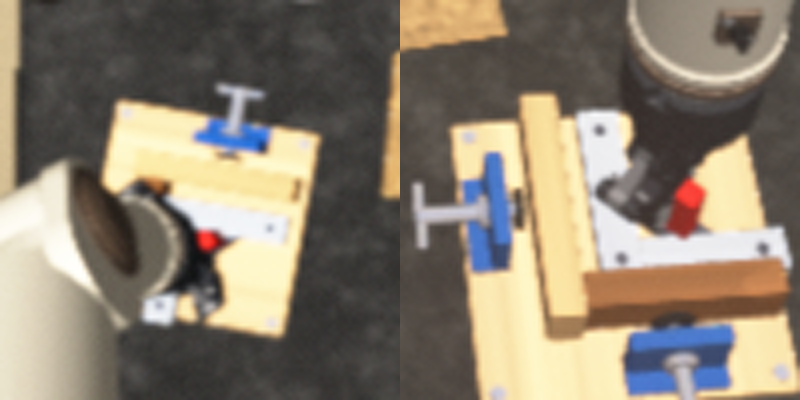

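```bash

python3 -m inch '0 0 0 -0.0024 -0.0131 0 255;0 0 0 0.01 -0.015 0 255;0 0 0 0.02 -0.017 0 255;0 0 0 0.0303 -0.0192 0 255;0 0 0 0.0303 -0.0192 0 255;0 0 0 0.0303 -0.0192 0 255'>/dev/null; python3 fs.py && python3 -m inch '0 0 0 0.0065 -0.0012 0 255;0 0 0 0.0065 -0.0012 0 255;0 0 0 0.0065 -0.0012 0 255'>/dev/null && python3 fs.py && python3 -m inch '0 0 0 0.0065 -0.0012 0 255;0 0 0 0.0065 -0.0012 0 255;0 0 0 0.0065 -0.0012 0 255'>/dev/null && python3 fs.py && python3 -m inch '0 0 0 0.0065 -0.0012 0 255;0 0 0 0.0065 -0.0012 0 255;0 0 0 0.0065 -0.0012 0 255'>/dev/null && python3 fs.py && python3 -m inch '0 0 0 0.0065 -0.0012 0 255;0 0 0 0.0065 -0.0012 0 255;0 0 0 0.0065 -0.0012 0 255'>/dev/null && python3 fs.py && python3 -m inch '0 0 0 0.0065 -0.0012 0 255;0 0 0 0.0065 -0.0012 0 255;0 0 0 0.0065 -0.0012 0 255'>/dev/null && python3 fs.py && python3 -m inch '0 0 0 0.0065 -0.0012 0 255;0 0 0 0.0065 -0.0012 0 255;0 0 0 0.0065 -0.0012 0 255'>/dev/null && python3 fs.py && python3 -m inch '0 0 0 0.0065 -0.0012 0 255;0 0 0 0.0065 -0.0012 0 255;0 0 0 0.0065 -0.0012 0 255'>/dev/null && python3 fs.py
```

```text
13.775 fix xy mm [0.75 6.97] z 0.048 yaw -0.1847 F [0.01 0.79] -3.27 T [ 0.05 -0.   -0.03]
14.15 fix xy mm [1.73 6.91] z 0.048 yaw -0.1846 F [0.63 0.98] -3.84 T [-0.03  0.05 -0.02]
14.525 fix xy mm [2.76 6.89] z 0.048 yaw -0.1847 F [0.02 0.44] -3.68 T [-0.02 -0.   -0.02]
14.9 fix xy mm [3.75 6.92] z 0.0481 yaw -0.1847 F [0.11 0.64] -4.12 T [-0.06  0.01 -0.04]
15.275 fix xy mm [4.74 6.87] z 0.0481 yaw -0.1846 F [-0.45 -0.63] -2.72 T [-0.02 -0.04  0.02]
15.65 fix xy mm [5.78 6.89] z 0.0481 yaw -0.1848 F [-0.76  0.85] -4.22 T [-0.03  0.03 -0.02]
16.025 fix xy mm [6.75 6.93] z 0.0481 yaw -0.1847 F [-0.79  0.09] -3.84 T [ 0.01 -0.03  0.  ]
16.4 fix xy mm [7.71 6.91] z 0.0481 yaw -0.1848 F [0.03 0.5 ] -2.86 T [-0.06 -0.03 -0.01]
```

```bash

python3 -m inch '0 0 0 0.0065 -0.0012 0 255;0 0 0 0.0065 -0.0012 0 255;0 0 0 0.0065 -0.0012 0 255'>/dev/null ; python3 fs.py && python3 -m inch '0 0 0 0.0065 -0.0012 0 255;0 0 0 0.0065 -0.0012 0 255;0 0 0 0.0065 -0.0012 0 255'>/dev/null && python3 fs.py && python3 -m inch '0 0 0 0.0065 -0.0012 0 255;0 0 0 0.0065 -0.0012 0 255;0 0 0 0.0065 -0.0012 0 255'>/dev/null && python3 fs.py && python3 -m inch '0 0 0 0.0065 -0.0012 0 255;0 0 0 0.0065 -0.0012 0 255;0 0 0 0.0065 -0.0012 0 255'>/dev/null && python3 fs.py && python3 -m inch '0 0 0 0.0065 -0.0012 0 255;0 0 0 0.0065 -0.0012 0 255;0 0 0 0.0065 -0.0012 0 255'>/dev/null && python3 fs.py && python3 -m inch '0 0 0 0.0065 -0.0012 0 255;0 0 0 0.0065 -0.0012 0 255;0 0 0 0.0065 -0.0012 0 255'>/dev/null && python3 fs.py
```

```text
16.775 fix xy mm [8.7 6.9] z 0.0481 yaw -0.1847 F [-0.16 -1.03] -4.11 T [-0.02 -0.    0.01]
17.15 fix xy mm [9.59 6.96] z 0.048 yaw -0.1846 F [-0.85 -0.17] -2.74 T [ 0.02  0.11 -0.07]
17.525 fix xy mm [10.17  7.04] z 0.048 yaw -0.1845 F [-2.14  0.52] -2.29 T [ 0.05  0.52 -0.14]
```

```bash

python3 -m inch '0 0 0 0.003 0.005 0 255;0 0 0 0.006 0.01 0 255;0 0 0 0.0096 0.0152 0 255;0 0 0 0.0096 0.0152 0 255;0 0 0 0.0096 0.0152 0 255'>/dev/null ; python3 fs.py; python3 -m inch '0 0 0 0 0 0 255'>/dev/null; python3 fs.py
```

```text
18.15 fix xy mm [10.79  8.23] z 0.0474 yaw -0.1851 F [-4.23 -3.12] -2.58 T [-0.61  1.1  -0.27]
18.275 fix xy mm [10.8  8.2] z 0.0474 yaw -0.1851 F [-3.8  -3.52] -2.07 T [-0.59  1.13 -0.26]
```

```bash

python3 -m inch '0 0 0 0.003 0.0025 0 255;0 0 0 0.006 0.005 0 255;0 0 0 0.0096 0.0077 0 255;0 0 0 0.0096 0.0077 0 255;0 0 0 0.0096 0.0077 0 255'>/dev/null ; python3 fs.py; python3 -m inch '0 0 0 0 0 0 255'>/dev/null; python3 fs.py
```

```text
18.9 fix xy mm [11.2   8.65] z 0.0472 yaw -0.1852 F [-5.26 -4.55] 0.44 T [-0.92  1.56 -0.21]
19.025 fix xy mm [11.19  8.65] z 0.0472 yaw -0.1852 F [-6.88 -4.81] 0.3 T [-0.92  1.53 -0.19]
```

```bash

python3 -m inch '0 0 0 0.003 0.004 0 255;0 0 0 0.006 0.008 0 255;0 0 0 0.0081 0.0107 0 255;0 0 0 0.0081 0.0107 0 255;0 0 0 0.0081 0.0107 0 255'|grep rot ; python3 fs.py; python3 -m inch '0 0 0 0 0 0 255'>/dev/null; python3 fs.py
```

```text
tool_rot: [[-0.564, 0.825, -0.007], [0.825, 0.564, -0.005], [-0.0, -0.008, -1.0]]
19.65 fix xy mm [11.45  9.15] z 0.0469 yaw -0.1856 F [-7.9  -7.28] 1.69 T [-1.35  2.   -0.18]
19.775 fix xy mm [11.44  9.16] z 0.0469 yaw -0.1856 F [-6.67 -7.95] 0.04 T [-1.3   1.91 -0.16]
```

```bash

python3 -m inch '0 0 0 0.0025 0.0023 0 255;0 0 0 0.0025 0.0023 0 255;0 0 0 0.0025 0.0023 0 255;0 0 0 0.0025 0.0023 0 255;0 0 0 0.0025 0.0023 0 255;0 0 0 0.0025 0.0023 0 255;0 0 0 0.0025 0.0023 0 255'>/dev/null ; python3 fs.py; python3 -m inch '0 0 0 0 0 0 255;0 0 0 0 0 0 255;0 0 0 0 0 0 255;0 0 0 0 0 0 255;0 0 0 0 0 0 255;0 0 0 0 0 0 255;0 0 0 0 0 0 255;0 0 0 0 0 0 255'|grep rot; python3 fs.py
python3 - <<'E'
from h import *
f=cap('top')['frame'][:,:,::-1];g=cap('side')['frame'][:,:,::-1]
cv2.imwrite('pics/t5.png',np.hstack([cv2.resize(f[160:260,170:270],(400,400),interpolation=cv2.INTER_CUBIC),cv2.resize(g[250:350,330:430],(400,400),interpolation=cv2.INTER_CUBIC)]))
E
```

```text
20.65 fix xy mm [11.52  9.27] z 0.0468 yaw -0.1856 F [-8.32 -8.13] 1.96 T [-1.41  2.15 -0.19]
tool_rot: [[-0.564, 0.825, -0.007], [0.825, 0.564, -0.005], [-0.0, -0.009, -1.0]]
21.65 fix xy mm [11.52  9.28] z 0.0468 yaw -0.1856 F [-8.53 -7.7 ] 1.68 T [-1.4   2.14 -0.15]
```

View pics/t5.png

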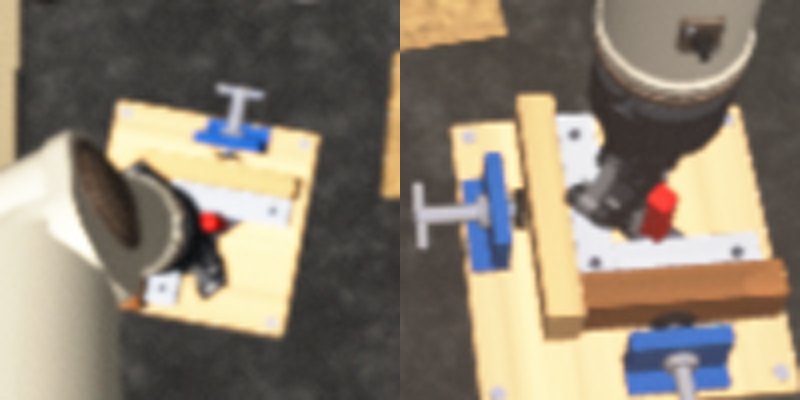

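```bash
python3 - <<'E'
from h import *
c=dict(np.load('side.npz'))
px=[(153,563),(105,131),(540,98),(633,526)]
W=np.array([pt(c,(x+.5)/6-.5+325,(y+.5)/6-.5+260,.009)[:2] for x,y in px])
for i,j,o in[(1,0,np.pi/2),(2,3,np.pi/2),(2,1,0),(3,0,0)]:
    d=W[j]-W[i];print(np.hypot(*d).round(4),(np.arctan2(d[1],d[0])-o).round(4))
print(W.mean(0))
# held square in t5 (x4, origin 330,250): holes
h=[(597,262),(738,252),(574,134)]
H=[pt(c,(x-400+.5)/4-.5+330,(y+.5)/4-.5+250,.028)[:2] for x,y in h]
d=H[1]-H[0];print('sq -x leg',np.hypot(*d),np.arctan2(d[1],d[0])-np.pi); d=H[2]-H[0];print('sq -y leg',np.hypot(*d),np.arctan2(d[1],d[0])+np.pi/2)
# top fixture edges
from m import *
W=np.array([pt(dict(np.load('top.npz')),(x+.5)/5-.5+175,(y+.5)/5-.5+165,.009)[:2] for x,y in[(123,100),(375,145),(330,397),(76,352)]])
for i,j,o in[(1,0,np.pi/2),(2,3,np.pi/2),(2,1,0),(3,0,0)]:
    d=W[j]-W[i];print(np.hypot(*d).round(4),(np.arctan2(d[1],d[0])-o).round(4))
E
```

```text
0.1812 -0.1847
0.1825 -0.1936
0.1834 -0.1786
0.1818 -0.1858
[0.56847199 0.2816547 ]
sq -x leg 0.08290711706324133 -0.1881916133096424
sq -y leg 0.08342437224798777 -0.16687059646828106
square o [0.4461 0.0163] yaw 0.1503 res mm [[-0.4, 1.7], [2.3, -1.2], [0.1, -2.2], [-0.4, 2.0], [-1.7, -0.2]] scale 1.0241340283498799
fixture o [0.5428 0.261 ] yaw -0.1843 res mm [[1.2, 1.4], [-0.1, -0.9], [-1.0, -1.5], [-0.1, 1.1]] scale 1.010086234667107
mat o [0.6445 0.0446] yaw -0.0975 res mm [[1.5, 1.2], [0.8, -1.5], [-1.0, -0.6], [-1.3, 0.8]] scale 1.0169448532565288
0.1845 -0.1891
0.1848 -0.1863
0.1828 -0.18
0.1833 -0.1816
```

```bash
python3 -m inch '0 0 0 -0.02 -0.014 0 255;0 0 0 -0.04 -0.028 0.02 255;0 0 0 -0.062 -0.043 0.03 255;0 0 0 -0.062 -0.043 0.15 255;0 0 0 -0.062 -0.043 0.35 255;0 0 0 -0.062 -0.043 0.47 255;0 0 0 -0.062 -0.043 0.5 255;0 0 0 -0.062 -0.043 0.5 255'|head -2; python3 -m inch '0 0 0 0.08 -0.15 0 255;0 0 0 0.16 -0.35 0 255;0 0 0 0.25 -0.55 0 255;0 0 0 0.33 -0.73 0 255'|head -2; python3 -m inch '0 0 0 0.09 -0.2 0 255;0 0 0 0.18 -0.4 0 255;0 0 0 0.27 -0.6 0 255;0 0 0 0.32 -0.73 0 255;0 0 0 0.32 -0.73 0 255;0 0 0 0.32 -0.73 0 255;0 0 0 0.32 -0.73 0 255'; python3 fs.py
```

```text
t: 22.75
tool_pos: [0.5497, 0.2648, 0.1232]
t: 23.25
tool_pos: [0.5987, 0.1537, 0.1215]
t: 24.12
tool_pos: [0.6466, 0.0482, 0.1229]
tool_rot: [[-0.568, 0.823, -0.001], [0.823, 0.568, 0.001], [0.001, 0.0, -1.0]]
ft_force: [0.3, 0.5, -2.3]
opening: 0.0152
grasp_force: 59.6
24.125 fix xy mm [ 141.08 -190.12] z 0.1229 yaw -0.1818 F [0.21 0.59] -2.3 T [-0.01  0.03 -0.  ]
```

```bash
python3 -m inch '0 0 0 -0.01 -0.02 -0.15 255;0 0 0 -0.01 -0.02 -0.35 255;0 0 0 -0.01 -0.02 -0.46 255;0 0 0 -0.01 -0.02 -0.51 255;0 0 0 -0.01 -0.02 -0.54 255;0 0 0 -0.01 -0.02 -0.54 255;0 0 0 -0.01 -0.02 -0.54 255'>/dev/null; python3 fs.py; python3 -m inch '0 0 0 0 0 -0.005 255;0 0 0 0 0 -0.01 255;0 0 0 0 0 -0.01 255;0 0 0 0 0 -0.01 255'>/dev/null;python3 fs.py; python3 - <<'E'
from h import *
f=cap('top')['frame'][:,:,::-1];g=cap('side')['frame'][:,:,::-1]
cv2.imwrite('pics/t6.png',np.hstack([cv2.resize(f[150:250,240:340],(400,400),interpolation=cv2.INTER_CUBIC),cv2.resize(g[190:290,270:370],(400,400),interpolation=cv2.INTER_CUBIC)]))
E
```

```text
25.0 fix xy mm [ 141.87 -195.48] z 0.0429 yaw -0.1848 F [1.09 0.37] -3.0 T [-0.02  0.    0.05]
25.5 fix xy mm [ 141.16 -195.63] z 0.0405 yaw -0.1847 F [-0.61 -0.78] -3.77 T [ 0.02  0.01 -0.03]
```

View pics/t6.png

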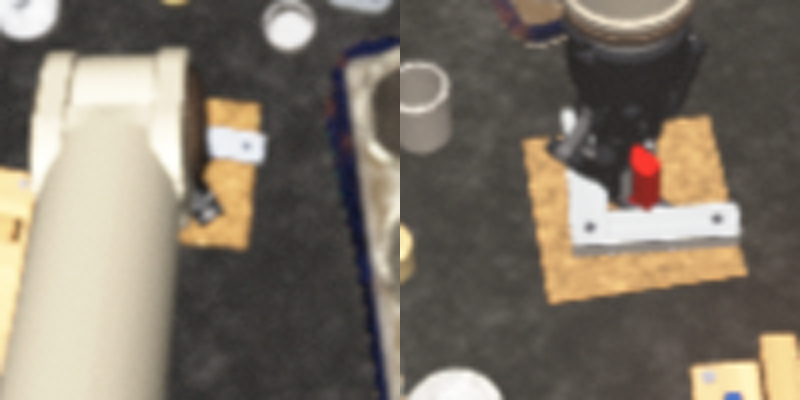

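```bash
python3 -m inch '0 0 0 0 0 -0.004 255;0 0 0 0 0 -0.006 255;0 0 0 0 0 -0.006 255;0 0 0 0 0 -0.006 255'>/dev/null; python3 fs.py; python3 -m inch '0 0 0 0 0 -0.006 255;0 0 0 0 0 -0.006 255;0 0 0 0 0 -0.006 255'>/dev/null;python3 fs.py;
```

```text
26.1 fix xy mm [ 141.19 -195.64] z 0.0397 yaw -0.1847 F [0.24 0.3 ] -2.75 T [-0.01 -0.   -0.01]
26.475 fix xy mm [ 141.34 -195.58] z 0.039 yaw -0.1847 F [-0.64  0.1 ] -0.91 T [-0.07  0.09 -0.05]
```

```bash
python3 -m inch '0 0 0 0 0 -0.005 255;0 0 0 0 0 -0.005 255;0 0 0 0 0 -0.005 255' 20|grep ft_; python3 -m inch '0 0 0 0 0 0 180;0 0 0 0 0 0 140;0 0 0 0 0 0 100;0 0 0 0 0 0 80;0 0 0 0 0 0 80;0 0 0 0 0 0 80;0 0 0 0 0.0 0.1 80;0 0 0 0 0 0.4 80;0 0 0 0 0 0.8 80;0 0 0 0 0 0.8 80'
python3 -m inch '0 0 0 -0.3 0 0.3 80;0 0 0 -0.6 0 0.5 80;0 0 0 -0.9 0 0.5 80;0 0 0 -0.9 0 0.5 80'|grep ft_
python3 - <<'E'
from h import *
c=cap('top');f=c['frame'][:,:,::-1];k=cap('side');g=k['frame'][:,:,::-1]
cv2.imwrite('pics/t7.png',np.hstack([cv2.resize(f[150:250,240:340],(400,400),interpolation=cv2.INTER_CUBIC),cv2.resize(g[190:290,270:370],(400,400),interpolation=cv2.INTER_CUBIC)]))
m=(g[:,:,2]>150)&(g[:,:,1]<70);v,u=np.where(m[190:290,270:370]);print(pt(k,u.mean()+270,v.mean()+190),len(u))
E
```

```text
ft_force: [-2.2, -0.9, 4.9]
t: 28.1
tool_pos: [0.6504, 0.0429, 0.1655]
tool_rot: [[-0.565, 0.825, 0.012], [0.825, 0.565, 0.001], [-0.006, 0.011, -1.0]]
ft_force: [0.7, -0.9, -0.2]
opening: 0.0587
grasp_force: 0.0
ft_force: [1.0, 1.1, 0.2]
[0.6454159  0.04994277 0.06193323] 78
```

View pics/t7.png

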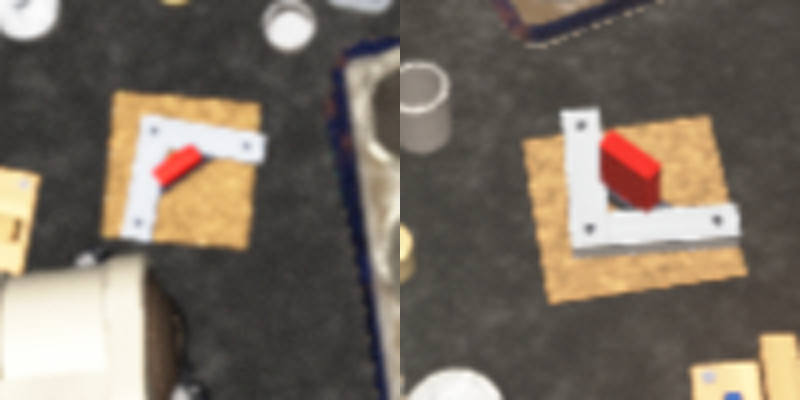

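The square lies flat on the mat. The grip is at about (0.645, 0.050), around 5 mm from the middle. It is released and the arm is clear.

```bash
python3 -m inch '0 0 0 0 0 0 80;0 0 0 0 0 0 80;0 0 0 0 0 0 80'|grep ft_; python3 -c "
from workcell import bot
print(bot.sign_off())"
```

```text
ft_force: [0.1, 0.8, -0.3]
the job is handed in; nothing more can be done
None
```

I checked the corner with the square, pressing about 8 N on each board for more than a second. Then I laid it flat, about 5 mm from the middle of the cork mat, let go and handed the job in (no verdict was returned).

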